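Push the drive carriers home and close the drive cage door

ROBOT

A 7-joint arm with a two-finger parallel gripper is mounted at the origin on the work surface. World frame = base frame: x ahead of the robot, y to its left, z up, the work surface at z = 0. Lengths are in m, angles in rad, forces in N, time in s.
With the tool pointing down it reaches from about 0.4 to 0.85 m from the base axis. Payload 6.9 kg.
Tool frame: the origin (TCP) lies at the very end of the fingers, on their centre line; the grasp point (between the pads) lies bot.tcp_to_grasp behind it (bot.tcp_to_grasp is the distance from the TCP to the grasp point, in m); z points along the fingers, y is the direction in which the jaws open and shut (so a half turn about z gives the same grasp; the last joint's range is limited). The gripper opens to 85 mm and grips with 20 to 120 N. Pads are 22 mm wide; open, the fingers measure 114 mm over their backs; the gripper's body (76 mm by 85 mm) begins 54 mm behind the grasp point. The pads swing forward as they close: fully open they stand 13 mm farther back than shut.
Start: joints at [1.387, 0.507, -0.238, 1.5, 0.126, 1.149, -0.155], TCP at [0.178, -0.599, 0.231] pointing down, gripper open.
Joint ranges: [-3.08, 3.08], [-0.24, 2.05], [-1.43, 1.35], [0, 2.5], [-1.52, 4.66], [0.17, 1.96], [-2.89, 2.89]. Speed limits (rad/s): [2.39, 2.39, 3.14, 3.14, 3.14, 3.14, 3.14].

INTERFACE

Orientations are given as a unit quaternion [x, y, z, w].
In Python, from rig import bot gives the robot as it stands. The module is installed in compiled form; this text tells all that it offers.
- The arm moves only by the tool drive_tool, never from a script. Its argument "increments" is a list of rows, each an object with "gripper": the finger opening in cm, from 0 to 8.54; "offset": the shift along the world's x, y, z in cm, a list of three; "twist": the turn about the world's z in degrees. A call has 1 to 5 rows; each row shifts and turns the commanded pose from where the row before left it; what a row does not reach is not made up. A row lasts 1/8 s, in which the tool goes at most 62.5 mm and 10.7 degrees, less where a joint would pass 70% of its speed; a pose out of reach is approached as far as the arm can. A call is refused whole if a number of a shift passes 6.25 or a number of a turn 10.7, either way. A call with a gripper value outside its range is refused whole. The fingers move at their own pace and stop on an object; the grip force is fixed at half the most. Time passes only in rows, so rows that do not move let the fingers close. It gives the time, the measured TCP pose, the force and the opening at its end, in the units of the state.
- bot.sense(): the state, without advancing time (a new reading comes with each control period).
- bot.camera(name): name is "scene" or "side" or "wrist"; returns a dict with "image" (420x560x3 uint8, blue, green, red), "vfov" (degrees; the focal length in pixels is half the picture's height over the tangent of half this angle, whatever the lens; pixels are square), "cx", "cy" (the principal point, pixels), "eye" and "rotation" of the camera in the world. Camera axes: x right, y down, z forward; pixel columns grow to the right and rows downward; lengths in m; the calibration is good to about 2 mm. A picture is of the moment at which its call begins. There is no depth.
- bot.hand_in(): hands the job in, once; it reports no verdict.
Trained networks look in a picture, given as the dict that the camera call returned (one of the last four; its "shot" number tells which), for a name from the list of things; names that differ only in an ending like _2 or _b are one class to them, and where a whole thing is asked for, a point or a joint stands for the part that bears it (a point fixed in the world has none). Each returns a list of dicts, best first, with "confidence" (0 to 1); they miss things now and then, are a little off and sometimes report something else, mostly with a low value. They report only what shows in the picture. A call takes as long as a camera call. They do not tell look-alikes from the thing itself.
- bot.spot_in(label, picture): "location" ([column, row] in pixels, amid what is visible of it).
- bot.trace(label, picture): "mask" (420x560 bool, what is visible of it) and "location" ([column, row] in pixels, amid what is visible of it).
- bot.mark_of(label, picture): "location" ([column, row] in pixels: a listed point, or the origin of a listed thing).
The state is a dict: "clock": time; "joint_pos": joint angles; "dq": joint speeds; "tau": joint torques, N m; "ee_pos": TCP position; "tool_rot": TCP orientation; "ft_force": force on the tool from outside, world axes, zero at the start; "torque": the same for the moment, N m; "opening": finger opening in m.
Only numpy, scipy, OpenCV 4.12 (cv2) and the standard library are available. Lean on these libraries where they do the work, as an engineer would, in place of code of your own. Each camera call takes 0.05 s, during which the arm holds its last target.

TASK

Two of the three drive carriers in the steel drive cage stick out of their bays. While the cage door still stands wide open, push each of them with the fingertips straight in until it is fully home against its stop; then push the door fully shut from its outer side. Do not lift or pull out any carrier, and leave the other things on the bench where they are.

Things in the scene. Friction and masses are not known exactly. Their poses are not given: they have to be found in the camera images.
- cage: Open-topped steel drive cage fixed to the bench, open front towards the robot. Origin: on the bench under the middle bay's centre line; x points into the cage (carriers are pushed that way), y to its left, z up. Bays at y = +46, 0, -46 mm; floor 4 mm thick; all at most 86 mm tall. A carrier with its origin at x = 0 to +1 mm is home against the back stop; one that sticks out starts at x = -22 to -45 mm.
- bay_mid (a point): Where the foot of a carrier's front face is when it is home in the middle bay: x = -65, y = 0, z = 4 mm of the cage. The front then stands 8 mm ahead of the bays' guide sheets (60 mm high, 1.5 mm clear of the carrier each side). Left of the left bay a fixed grey power module, 80 mm tall, fills y = 64 to 95 mm, its front at x = -57 mm.
- drive_a: A drive carrier standing on edge in one of the bays: aluminium box 130 mm long (x), 22 mm wide (y), 76 mm tall, flat grey front; about 0.2 kg, loose, held only by friction. Origin: centre of its underside; x points into the cage, the front face lies 65 mm from the origin along -x. The three carriers are alike; any may be in any bay, and one of them starts home.
- drive_b: A drive carrier standing on edge in one of the bays: aluminium box 130 mm long (x), 22 mm wide (y), 76 mm tall, flat grey front; about 0.2 kg, loose, held only by friction. Origin: centre of its underside; x points into the cage, the front face lies 65 mm from the origin along -x. The three carriers are alike; any may be in any bay, and one of them starts home.
- drive_c: A drive carrier standing on edge in one of the bays: aluminium box 130 mm long (x), 22 mm wide (y), 76 mm tall, flat grey front; about 0.2 kg, loose, held only by friction. Origin: centre of its underside; x points into the cage, the front face lies 65 mm from the origin along -x. The three carriers are alike; any may be in any bay, and one of them starts home.
- door (a joint): Angle of the cage's front door about the upright hinge at the cage's front left corner: 0 shut (panel across the front, 4 mm ahead of carriers that are home), 1.57 straight out towards the robot, up to 2.3 farther out to the left. Starts at 1.5 to 2.0. Stays where it is left (friction about 0.06 N m, no spring or latch). The outer side is the left side when open, the robot's side when shut.
- door_hinge (a point): Point on the door's hinge axis, fixed at x = -72, y = +98 mm of the cage, 46 mm above the bench. Seen from above, the panel's middle plane runs from here along (-sin q, -cos q) in the cage's x, y for door angle q; its outer side faces (-cos q, +sin q).
- door_edge (a point): Middle of the door's free edge, 170 mm from the hinge axis, 46 mm above the bench; moves with the door. The door is a dark steel panel 6 mm thick, from 6 to 86 mm above the bench.
- heatsink: Bystander, leave alone: a finned aluminium heat sink, 60 x 60 x 38 mm, beside the cage's left side. Origin: centre of its underside.
- spare_drive: Bystander, leave alone: a spare drive lying flat, 100 x 70 x 15 mm, ahead of and to the right of the cage. Origin: centre of its underside.
- screw_jar: Bystander, leave alone: a small lidded jar, 44 mm across, 50 mm tall, right of the cage. Origin: centre of its underside.
- screwdriver: Bystander, leave alone: a screwdriver 160 mm long lying on the bench in front of the cage, on the right; up to about 30 mm high. Origin: near its middle, at bench level.
- fan: Bystander, leave alone: a square black case fan, 80 x 80 x 25 mm, lying flat at the front left. Origin: centre of its underside.
- mug: Bystander, leave alone: a white mug 80 mm across, 95 mm tall, far left. Origin: centre of its underside.
- cutters: Bystander, leave alone: red-handled side cutters about 115 mm long, 14 mm high, lying left of the robot, near it. Origin: near its middle, at bench level.
Not all that is in view belongs to the job. Leave any blue look-alike of the drive_c alone.

How it is judged:
On the way, in this order (a step that is already met when the one before it is completed fails the run):
1. all three carriers are fully home while the door still stands wide open (more than about 70 degrees) (x of each of drive_a, drive_b, drive_c in the frame of cage above -0.004 m and angle between the x axis of each of drive_a, drive_b, drive_c and the x axis of cage, either way round below 0.06 rad and z of each of drive_a, drive_b, drive_c in the frame of cage below 0.007 m and value of joint door above 1.2 rad), for 0.2 s.
2. the door is fully shut (value of joint door below 0.05 rad), for 0.2 s.
At the end, for the whole second after the job is handed in: All three carriers stand flat and straight in their bays within 4 mm of home, at rest, and the door is shut to within 0.05 rad (x of each of drive_a, drive_b, drive_c in the frame of cage above -0.004 m and angle between the x axis of each of drive_a, drive_b, drive_c and the x axis of cage, either way round below 0.06 rad and z of each of drive_a, drive_b, drive_c in the frame of cage below 0.007 m and value of joint door below 0.05 rad and linear speed of each of drive_a, drive_b, drive_c below 0.02 m/s); the robot touches nothing.
It fails at once if a carrier is lifted or tipped (z of any of drive_a, drive_b, drive_c in the frame of cage above 0.016 m or angle between any of drive_a, drive_b, drive_c's own z axis and vertical above 0.15 rad).
It fails at once if a carrier is pulled out of its bay (x of any of drive_a, drive_b, drive_c in the frame of cage below -0.056 m).
It fails at once if a bystander is moved by more than 15 mm (distance of any of heatsink, spare_drive, screw_jar, screwdriver, fan, mug, cutters from where it was at the start of the episode above 0.015 m).
It also fails if it takes over 50 s, if anything falls off the work surface, if the arm or the gripper's body presses on something with over 40 N, if the wrist force passes 120 N, or if a joint passes its speed limit or range.

## Working session

There is one attempt and no reset: what is moved stays moved. The work goes in short steps, Python scripts to look and compute and a tool call to move; the robot and the scene stay as the last step left them, time stands still between calls to the robot, and variables do not carry over. Pictures are saved under pics/ and viewed, and the job is handed in when it is done.

Besides the shell and the picture viewer there is one more tool, called after "Request:" by a JSON object that holds its "method" and its "body". drive_tool: Moves the arm, as the interface text tells. Its arguments: {"type":"object","properties":{"increments":{"type":"array"}},"required":["increments"]}

```bash
mkdir -p pics
python3 - <<'E'
from rig import bot
import cv2
s=bot.sense(); print({k:s[k] for k in('clock','ee_pos','tool_rot','opening','ft_force')}, bot.tcp_to_grasp)
for n in("scene","side","wrist"):
    p=bot.camera(n); cv2.imwrite(f"pics/{n}0.png",p["image"]); print(n,p["vfov"],p["cx"],p["cy"],p["eye"],p["rotation"])
    if n!="wrist":
      for l in("drive_a","door_edge","door_hinge","bay_mid","cage","fan","heatsink","spare_drive","screwdriver","mug","screw_jar","cutters"):
        print(l,[(r["location"],round(r["confidence"],2)) for r in bot.mark_of(l,p)])
E
```

```text
{'clock': 0.0, 'ee_pos': array([ 0.17779425, -0.59864896,  0.23043226]), 'tool_rot': array([ 9.89590929e-01,  1.43906170e-01, -1.30217818e-04, -8.89469380e-04]), 'opening': 0.08512657249492786, 'ft_force': array([-0.15931519, -0.12318502, -0.63571448])} 0.0187
scene 55.20884924247611 280.284412763716 214.5779658081066 [ 1.24538161 -0.01362289  0.84145235] [ 0.69476708  0.61319742 -0.2434625  -0.28638024]
drive_a [([287.0, 244.3], 0.95), ([186.0, 259.9], 0.93), ([208.3, 262.0], 0.78), ([162.8, 270.9], 0.73)]
door_edge [([246.9, 197.0], 0.87), ([401.3, 249.0], 0.45), ([208.2, 259.9], 0.16)]
door_hinge [([228.1, 243.4], 0.88)]
bay_mid [([192.0, 252.2], 0.83)]
cage [([183.8, 272.9], 0.85), ([209.9, 262.5], 0.24)]
fan [([384.6, 210.1], 0.76)]
heatsink [([252.3, 277.3], 0.64), ([245.0, 196.6], 0.57)]
spare_drive [([123.1, 244.7], 0.78)]
screwdriver [([155.1, 217.1], 0.81)]
mug [([398.6, 250.7], 0.87), ([383.0, 208.8], 0.5)]
screw_jar [([137.3, 274.1], 0.79)]
cutters [([320.7, 179.1], 0.7), ([188.3, 259.0], 0.67)]
side 46.67502716365793 278.18115800456883 212.56777565315997 [ 0.36043525 -0.65122774  0.96716049] [ 0.93665091 -0.08601382  0.04063552 -0.33709857]
drive_a [([330.8, 308.4], 0.71), ([347.1, 324.0], 0.64), ([285.2, 217.5], 0.57), ([303.4, 393.9], 0.5)]
door_edge [([236.4, 247.8], 0.82)]
door_hinge [([307.7, 260.7], 0.7)]
bay_mid []
cage [([345.1, 309.8], 0.79)]
fan [([231.4, 146.6], 0.72)]
heatsink [([337.7, 245.2], 0.67), ([345.3, 324.9], 0.62)]
spare_drive [([305.8, 394.8], 0.57)]
screwdriver []
mug [([283.9, 134.4], 0.83)]
screw_jar [([351.3, 357.1], 0.84), ([322.2, 290.8], 0.18)]
cutters [([183.5, 192.8], 0.84)]
wrist 65.17839850025175 278.3427608521262 205.43065882743355 [ 0.25492079 -0.57660975  0.37335525] [ 0.79125484 -0.59082596 -0.09402702  0.12648864]
```

View pics/scene0.png

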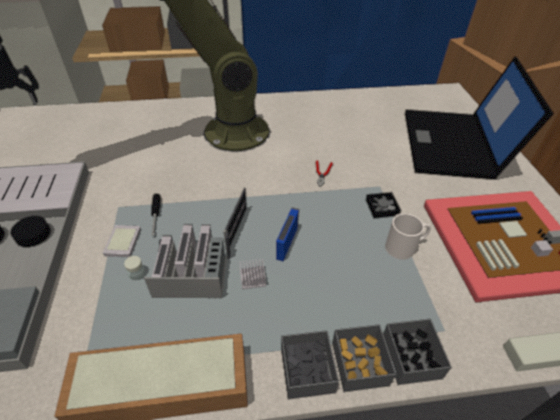

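View pics/side0.png

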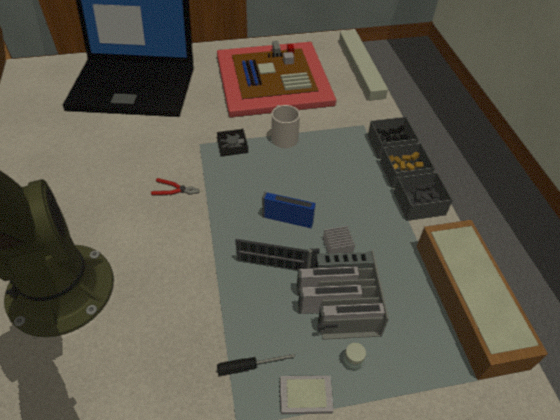

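View pics/wrist0.png

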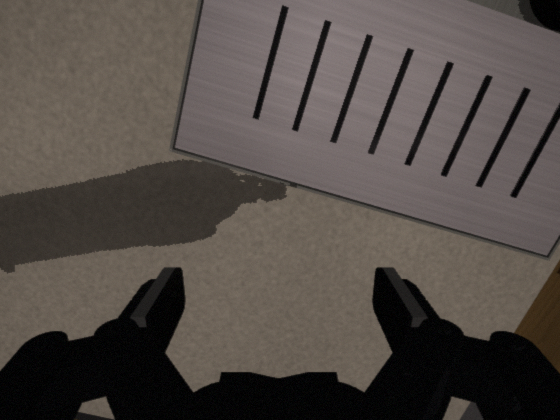

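```bash
cat > h.py <<'E'
import numpy as np,cv2
from scipy.spatial.transform import Rotation as R
from scipy.optimize import least_squares
def f(p): return 210/np.tan(np.radians(p["vfov"])/2)
def proj(p,X):
    c=(np.atleast_2d(X)-p["eye"])@R.from_quat(p["rotation"]).as_matrix() if np.size(p["rotation"])==4 else (np.atleast_2d(X)-p["eye"])@np.array(p["rotation"])
    return np.c_[p["cx"]+f(p)*c[:,0]/c[:,2],p["cy"]+f(p)*c[:,1]/c[:,2]]
def ray(p,uv,z):
    d=R.from_quat(p["rotation"]).apply([(uv[0]-p["cx"])/f(p),(uv[1]-p["cy"])/f(p),1]); e=np.array(p["eye"])
    return e+d*(z-e[2])/d[2]
def c2w(c,X):
    X=np.atleast_2d(np.array(X,float)); co,s=np.cos(c[2]),np.sin(c[2])
    return np.c_[c[0]+co*X[:,0]-s*X[:,1],c[1]+s*X[:,0]+co*X[:,1],X[:,2]]
def edge(q,l=.17,z=.046): return [-.072-l*np.sin(q),.098-l*np.cos(q),z]
def crop(p,name,x0,y0,w,h,k,lines=[]):
    im=cv2.resize(p["image"][y0:y0+h,x0:x0+w],None,fx=k,fy=k,interpolation=cv2.INTER_CUBIC)
    for a,b,col in lines:
        u=((proj(p,a)[0]-[x0,y0]+.5)*k);v=((proj(p,b)[0]-[x0,y0]+.5)*k)
        cv2.line(im,tuple(int(t) for t in u),tuple(int(t) for t in v),col,1)
    cv2.imwrite(name,im)
def box(c,x0,x1,y0,y1,z0,z1,col):
    P=c2w(c,[[x,y,z] for x in(x0,x1) for y in(y0,y1) for z in(z0,z1)])
    return [(P[i],P[j],col) for i in range(8) for j in range(i) if bin(i^j).count('1')==1]
E
python3 - <<'E'
from rig import bot
from h import *
ps={n:bot.camera(n) for n in("scene","side")}
for n,l,z in(("scene","fan",0),("side","fan",0),("scene","mug",0),("side","mug",0),("scene","heatsink",0),("side","heatsink",0),("scene","screwdriver",0),("scene","spare_drive",0),("side","spare_drive",0),("scene","cutters",0),("side","cutters",0),("scene","screw_jar",0),("side","screw_jar",0),("scene","door_hinge",.046),("side","door_hinge",.046),("scene","door_edge",.046),("side","door_edge",.046),("scene","cage",0),("side","cage",0),("scene","bay_mid",.004)):
    r=bot.mark_of(l,ps[n])
    if r: print(n,l,ray(ps[n],r[0]["location"],z).round(3))
# blue look-alike via colour
ob=[]
for n,l,X in(("scene","door_hinge",[-.072,.098,.046]),("side","door_hinge",[-.072,.098,.046]),("scene","cage",[0,0,0]),("side","cage",[0,0,0]),("scene","bay_mid",[-.065,0,.004]),("scene","door_edge",None),("side","door_edge",None)):
    r=bot.mark_of(l,ps[n])
    if r: ob.append((n,l,X,np.array(r[0]["location"])))
def res(v):
    return np.concatenate([(proj(ps[n],c2w(v,[X if X else edge(v[3])]))[0]-uv) for n,l,X,uv in ob])
s=least_squares(res,[.65,-.2,0,1.6],loss="soft_l1"); v=s.x; print(v); print([(o[0],o[1]) for o in ob],s.fun.reshape(-1,2).round(1))
np.save("v.npy",v)
L=[]
for y in(.046,0,-.046): L+=box(v,-.065,.065,y-.011,y+.011,.004,.08,(0,255,255))
L+=box(v,-.057,-.0,.064,.095,0,.08,(0,255,0))
h=c2w(v,[[-.072,.098,.006],[-.072,.098,.086]]);e=c2w(v,[edge(v[3],.17,.006),edge(v[3],.17,.086)])
L+=[(h[0],h[1],(0,0,255)),(h[0],e[0],(0,0,255)),(h[1],e[1],(0,0,255)),(e[0],e[1],(0,0,255))]
crop(ps["scene"],"pics/sc1.png",130,180,180,130,4,L); crop(ps["side"],"pics/sd1.png",220,190,190,160,4,L)
crop(ps["scene"],"pics/sc1r.png",130,180,180,130,4); crop(ps["side"],"pics/sd1r.png",220,190,190,160,4)
E
```

```text
scene fan [0.459 0.418 0.   ]
side fan [0.451 0.412 0.   ]
scene mug [0.608 0.401 0.   ]
side mug [0.598 0.421 0.   ]
scene heatsink [0.649 0.001 0.   ]
scene screwdriver [0.61  0.404 0.   ]
scene spare_drive [ 0.489 -0.333  0.   ]
side spare_drive [ 0.49  -0.337  0.   ]
scene cutters [0.29  0.249 0.   ]
side cutters [0.301 0.253 0.   ]
scene screw_jar [ 0.599 -0.283  0.   ]
side screw_jar [ 0.612 -0.275  0.   ]
scene door_hinge [ 0.563 -0.053  0.046]
side door_hinge [ 0.559 -0.056  0.046]
scene door_edge [0.4   0.008 0.046]
side door_edge [0.404 0.005 0.046]
scene cage [ 0.618 -0.166  0.   ]
side cage [ 0.621 -0.161  0.   ]
scene bay_mid [ 0.552 -0.159  0.004]
[ 0.61918387 -0.16323403 -0.13390514  1.81594584]
[('scene', 'door_hinge'), ('side', 'door_hinge'), ('scene', 'cage'), ('side', 'cage'), ('scene', 'bay_mid'), ('scene', 'door_edge'), ('side', 'door_edge')] [[-1.5 -0.6]
 [ 0.7  0.1]
 [ 1.2  0.3]
 [-0.4  1.1]
 [ 1.5  0.6]
 [-0.3  0.7]
 [-0.6 -0.4]]
```

View pics/sc1.png

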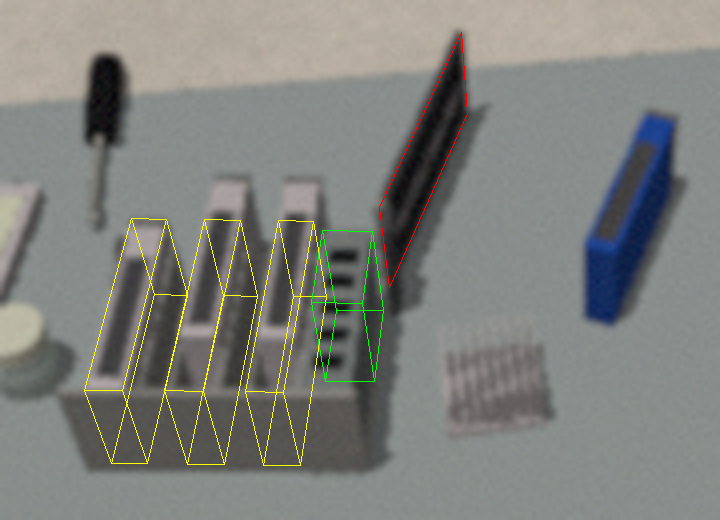

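View pics/sd1.png

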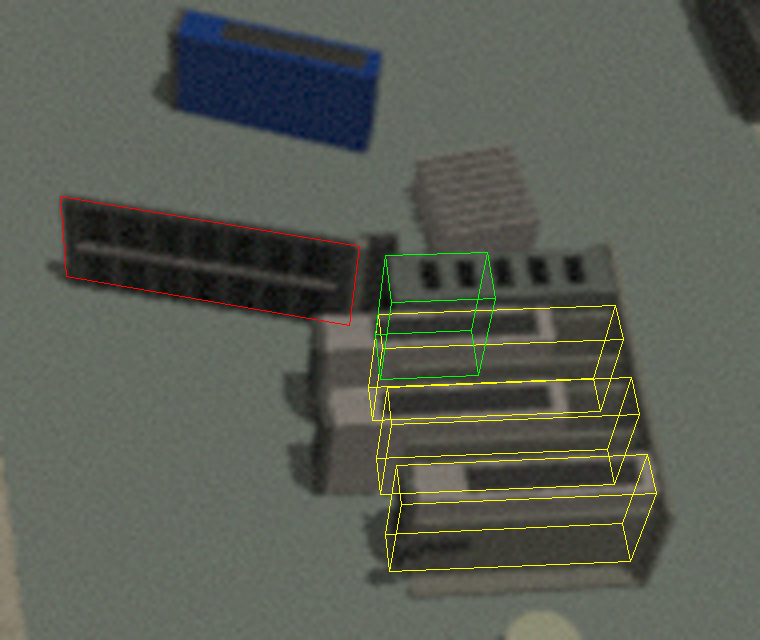

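View pics/sd1r.png

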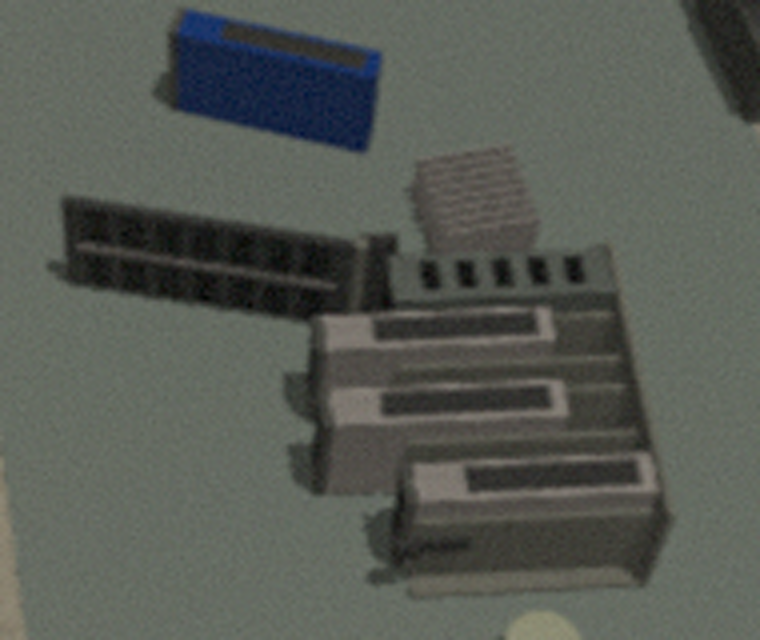

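View pics/sc1r.png

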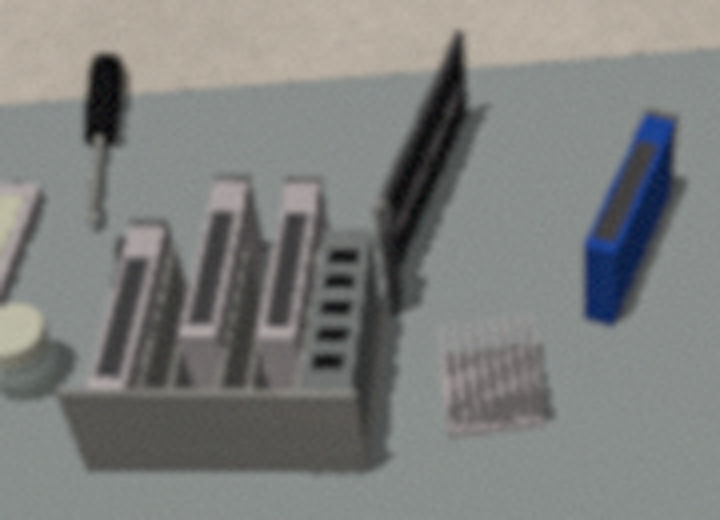

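Run:
```python
from rig import bot
from h import *
ps={n:bot.camera(n) for n in("scene","side")}
# order: front-left(y+), front-right, rear-left, rear-right in crop px
S={"scene":{0:[(323,178),(284,178),(297,333),(258,333)],1:[(250,178),(213,178),(217,333),(180,333)],2:[(168,222),(131,222),(127,388),(88,388)]},
"side":{0:[(315,318),(322,347),(550,308),(554,340)],1:[(328,390),(330,422),(563,382),(568,414)],2:[(410,465),(408,500),(655,455),(656,488)]}}
off={"scene":(130,180),"side":(220,190)}
yb=[.046,0,-.046]
def model(v,i):
    d=[v[3],v[4],.0005][i]
    return c2w(v,[[d+sx*.065,yb[i]+sy*.011,.08] for sx,sy in((-1,1),(-1,-1),(1,1),(1,-1))])
def res(v):
    r=[]
    for n in S:
        for i in S[n]: r.append((proj(ps[n],model(v,i))-(np.array(S[n][i])/4-.5+off[n])).ravel())
    return np.concatenate(r)
s=least_squares(res,[.62,-.16,-.13,-.035,-.035],loss="soft_l1",x_scale=.01); print(s.x,np.degrees(s.x[2])); print(s.fun.reshape(-1,4,2).round(1).tolist())
v=s.x
# door fit: top edge and bottom from overlays
h=c2w(v,[[-.072,.098,.046]])[0];print("hinge",h)
for n in("scene","side"):
    r=bot.mark_of("door_edge",ps[n]); e=ray(ps[n],r[0]["location"],.046); d=e-h
    print(e, np.linalg.norm(d))
    # cage-frame dir = (-sin q,-cos q)
    a=R.from_euler('z',-v[2]).apply(d); print("q",np.arctan2(-a[0],-a[1]))
np.save("v.npy",v)
L=[]
for i,y in enumerate((.046,0,-.046)):
    d=[v[3],v[4],.0005][i]; L+=box(v,d-.065,d+.065,y-.011,y+.011,.004,.08,(0,255,255))
L+=box(v,-.057,.06,.064,.095,0,.08,(0,255,0))
crop(ps["scene"],"pics/sc2.png",130,180,180,130,4,L); crop(ps["side"],"pics/sd2.png",220,190,190,160,4,L)
# blue
for n,off_,pts in(("scene",(130,180),[(645,112),(678,115),(587,240),(618,240)]),("side",(220,190),[(180,12),(178,35),(382,50),(375,75)])):
    for t in pts: print(n,"blue top",ray(ps[n],np.array(t)/4-.5+off_,.076).round(3))
```

```text
[ 0.62065998 -0.16209961 -0.12462549 -0.03732356 -0.03739196] -7.140514315437557
[[[-0.4, 0.1], [0.8, 0.1], [-0.4, 2.0], [-0.0, 1.9]], [[-0.1, -0.0], [0.6, -0.0], [-0.0, 1.9], [-0.2, 1.8]], [[-0.2, -0.0], [0.2, -0.0], [-0.4, 1.4], [-0.4, 1.4]], [[-0.9, -0.5], [-1.8, 0.9], [-0.3, -0.7], [0.4, -0.1]], [[-2.2, -0.1], [-1.8, 1.1], [0.1, -1.0], [0.6, 0.1]], [[-2.3, -0.3], [-0.5, 0.7], [-0.9, -0.9], [1.0, 0.4]]]
hinge [ 0.5614001  -0.05590984  0.046     ]
[ 0.38390724 -0.00114228  0.046     ] 0.18575037499671287
q 1.7454641051435411
[0.40840332 0.00173636 0.046     ] 0.16349648350238702
q 1.8065015813570318
scene blue top [0.487 0.124 0.076]
scene blue top [0.492 0.146 0.076]
scene blue top [0.595 0.071 0.076]
scene blue top [0.597 0.09  0.076]
side blue top [0.495 0.141 0.076]
side blue top [0.49  0.123 0.076]
side blue top [0.61  0.089 0.076]
side blue top [0.601 0.071 0.076]
```

View pics/sc2.png

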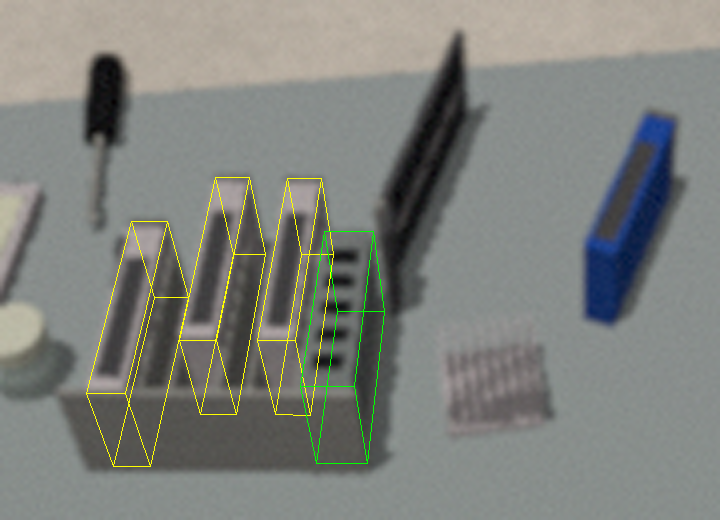

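View pics/sd2.png

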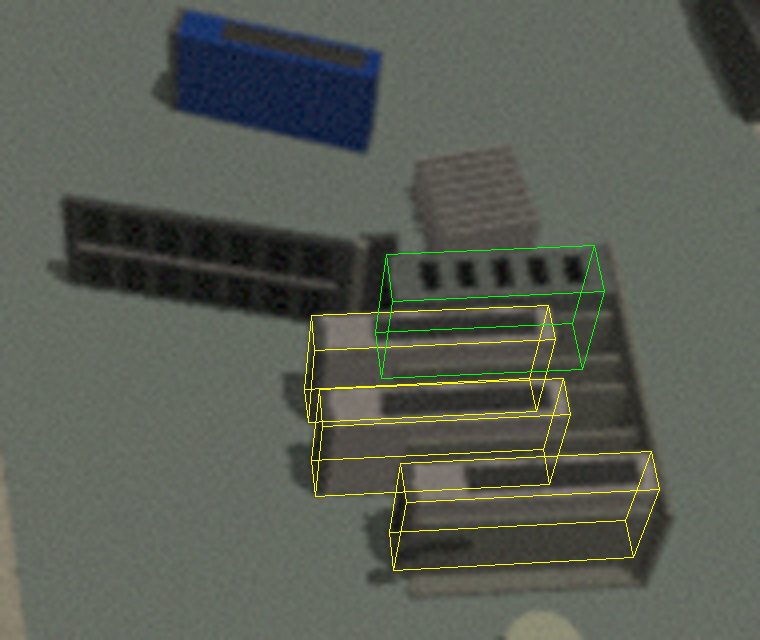

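Run:
```python
from h import *
v=np.load("v.npy")
for n,X in dict(pre_mid=[-.155,0,.03],home_mid=[-.076,0,.03],pre_left=[-.155,.046,.03],home_left=[-.076,.046,.03],door=edge(1.8),unitx=[1,0,0]).items(): print(n,c2w(v,[X])[0].round(4))
```

```text
pre_mid [ 0.4669 -0.1428  0.03  ]
home_mid [ 0.5452 -0.1527  0.03  ]
pre_left [ 0.4726 -0.0972  0.03  ]
home_left [ 0.551 -0.107  0.03 ]
door [0.4019 0.003  0.046 ]
unitx [ 1.6129 -0.2864  0.    ]
```

Request:
{"method": "drive_tool", "body": {"increments": [{"gripper":0,"offset":[3.5,5,0],"twist":-8},{"gripper":0,"offset":[3.5,5,0],"twist":-8},{"gripper":0,"offset":[3.5,5,0],"twist":-7.6},{"gripper":0,"offset":[3.5,5,0],"twist":0},{"gripper":0,"offset":[3.5,5,0],"twist":0}]}}

```text
clock: 3.62
ee_pos: [0.354, -0.3474, 0.2316]
tool_rot: [0.998, -0.061, 0.0, 0.0]
ft_force: [0.7, -1.5, 0.5]
opening: -0.0002
```

Request:
{"method": "drive_tool", "body": {"increments": [{"gripper":0,"offset":[2.5,5,0],"twist":0},{"gripper":0,"offset":[2.5,5,0],"twist":0},{"gripper":0,"offset":[2.5,5,-2],"twist":0},{"gripper":0,"offset":[2.5,5,-2],"twist":0},{"gripper":0,"offset":[1.3,0.4,-5],"twist":0}]}}

```text
clock: 4.25
ee_pos: [0.4695, -0.1411, 0.1425]
tool_rot: [0.998, -0.058, 0.003, -0.0]
ft_force: [0.7, -1.7, -0.3]
opening: 0.0001
```

Request:
{"method": "drive_tool", "body": {"increments": [{"gripper":0,"offset":[0,0,-5],"twist":0},{"gripper":0,"offset":[0,0,-5],"twist":0},{"gripper":0,"offset":[0,0,-1],"twist":0},{"gripper":0,"offset":[0,0,0],"twist":0}]}}

```text
clock: 4.75
ee_pos: [0.4663, -0.1451, 0.0317]
tool_rot: [0.998, -0.061, -0.0, -0.0]
ft_force: [0.2, 0.1, 0.1]
opening: 0.0001
```

Run:
```python
from rig import bot
from h import *
v=np.load("v.npy")
s=bot.sense(); e=s["ee_pos"]; t=R.from_quat(s["tool_rot"]).as_matrix(); print(s["clock"],e,R.from_euler('z',-v[2]).apply(e-[v[0],v[1],0]),np.degrees(np.arctan2(t[1,0],t[0,0])))
p=bot.camera("wrist"); cv2.imwrite("pics/w1.png",p["image"]);p=bot.camera("side"); crop(p,"pics/sd3.png",200,190,190,150,4)
```

```text
4.75 [ 0.46626073 -0.14512696  0.03168617] [-0.15531153 -0.0023513   0.03168617] -7.048187447763533
```

View pics/w1.png

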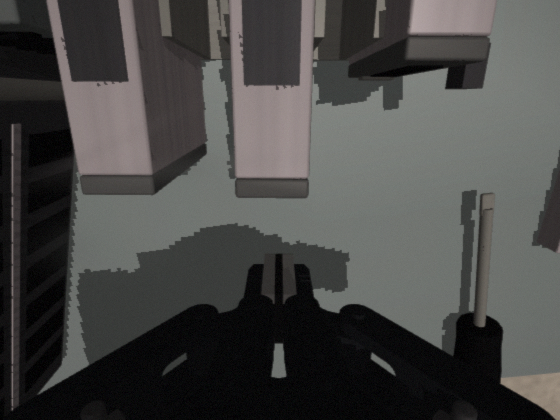

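View pics/sd3.png

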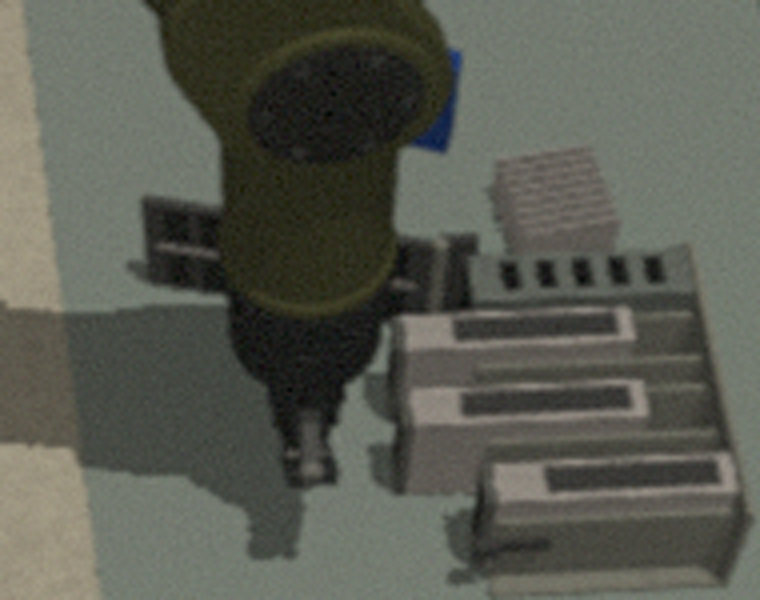

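Request:
{"method": "drive_tool", "body": {"increments": [{"gripper":0,"offset":[2,0,0],"twist":0},{"gripper":0,"offset":[2,-0.3,0],"twist":0},{"gripper":0,"offset":[1,-0.12,0],"twist":0},{"gripper":0,"offset":[1,-0.12,0],"twist":0}]}}

```text
clock: 5.35
ee_pos: [0.5259, -0.1508, 0.0322]
tool_rot: [0.998, -0.062, 0.0, 0.0]
ft_force: [-2.5, -0.9, 1.2]
opening: -0.0001
```

Request:
{"method": "drive_tool", "body": {"increments": [{"gripper":0,"offset":[0.7,-0.09,0],"twist":0},{"gripper":0,"offset":[0.4,-0.05,0],"twist":0},{"gripper":0,"offset":[0.2,-0.02,0],"twist":0}]}}

```text
clock: 5.72
ee_pos: [0.5388, -0.1521, 0.0312]
tool_rot: [0.998, -0.062, -0.0, -0.0]
ft_force: [-2.0, 0.7, 1.6]
opening: -0.0003
```

Request:
{"method": "drive_tool", "body": {"increments": [{"gripper":0,"offset":[0.2,-0.025,0],"twist":0},{"gripper":0,"offset":[0.2,-0.025,0],"twist":0}]}}

```text
clock: 5.98
ee_pos: [0.543, -0.1526, 0.0312]
tool_rot: [0.998, -0.061, -0.0, -0.0]
ft_force: [-1.0, 0.7, 0.4]
opening: 0.0002
```

Request:
{"method": "drive_tool", "body": {"increments": [{"gripper":0,"offset":[0.2,-0.025,0],"twist":0}]}}

```text
clock: 6.1
ee_pos: [0.5429, -0.1526, 0.0309]
tool_rot: [0.998, -0.062, -0.002, -0.0]
ft_force: [-9.9, 1.8, 3.3]
opening: -0.0001
```

Request:
{"method": "drive_tool", "body": {"increments": [{"gripper":0,"offset":[0.2,-0.025,0],"twist":0}]}}

```text
clock: 6.22
ee_pos: [0.5427, -0.1527, 0.0304]
tool_rot: [0.998, -0.062, -0.004, -0.0]
ft_force: [-15.1, 1.1, 3.4]
opening: 0.0002
```

Request:
{"method": "drive_tool", "body": {"increments": [{"gripper":0,"offset":[-4,0.5,0],"twist":0},{"gripper":0,"offset":[-4,0.5,0],"twist":0},{"gripper":0,"offset":[0.6,4.56,0],"twist":0},{"gripper":0,"offset":[0,0,0],"twist":0}]}}

```text
clock: 6.72
ee_pos: [0.4745, -0.094, 0.0318]
tool_rot: [0.998, -0.059, 0.001, -0.001]
ft_force: [-0.1, -0.7, -0.2]
opening: 0.0
```

Run:
```python
from rig import bot
from h import *
v=np.load("v.npy")
s=bot.sense(); e=s["ee_pos"]; print(s["clock"],e,R.from_euler('z',-v[2]).apply(e-[v[0],v[1],0]))
p=bot.camera("wrist"); cv2.imwrite("pics/w2.png",p["image"])
```

```text
6.725 [ 0.47454213 -0.09396645  0.0318038 ] [-0.15345376  0.04944183  0.0318038 ]
```

View pics/w2.png

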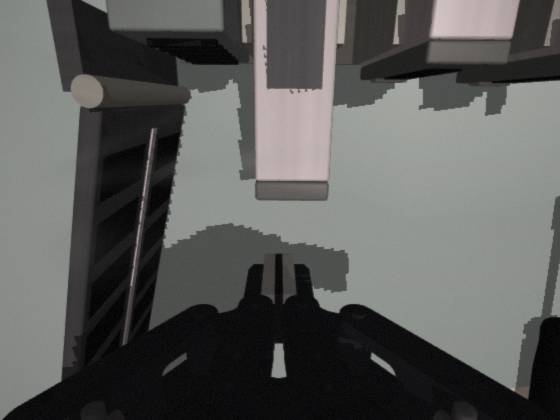

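Request:
{"method": "drive_tool", "body": {"increments": [{"gripper":0,"offset":[2,-0.55,0],"twist":0},{"gripper":0,"offset":[2,-0.25,0],"twist":0},{"gripper":0,"offset":[1,-0.12,0],"twist":0},{"gripper":0,"offset":[0.8,-0.1,0],"twist":0},{"gripper":0,"offset":[0.8,-0.1,0],"twist":0}]}}

```text
clock: 7.4
ee_pos: [0.5388, -0.109, 0.0311]
tool_rot: [0.998, -0.062, -0.0, 0.0]
ft_force: [-1.6, -0.4, -0.4]
opening: 0.0002
```

Request:
{"method": "drive_tool", "body": {"increments": [{"gripper":0,"offset":[0.3,-0.04,0],"twist":0},{"gripper":0,"offset":[0.2,-0.025,0],"twist":0}]}}

```text
clock: 7.65
ee_pos: [0.5437, -0.1094, 0.0312]
tool_rot: [0.998, -0.061, -0.0, 0.0]
ft_force: [-2.2, -0.5, 0.3]
opening: -0.0003
```

Request:
{"method": "drive_tool", "body": {"increments": [{"gripper":0,"offset":[0.2,-0.025,0],"twist":0}]}}

```text
clock: 7.78
ee_pos: [0.5458, -0.1096, 0.0313]
tool_rot: [0.998, -0.061, -0.0, -0.0]
ft_force: [-0.4, 0.2, -0.9]
opening: -0.0001
```

Request:
{"method": "drive_tool", "body": {"increments": [{"gripper":0,"offset":[0.2,-0.025,0],"twist":0}]}}

```text
clock: 7.9
ee_pos: [0.548, -0.1099, 0.0313]
tool_rot: [0.998, -0.062, -0.0, 0.0]
ft_force: [-1.5, 0.2, 0.9]
opening: 0.0002
```

Request:
{"method": "drive_tool", "body": {"increments": [{"gripper":0,"offset":[0.2,-0.025,0],"twist":0}]}}

```text
clock: 8.02
ee_pos: [0.5485, -0.11, 0.0311]
tool_rot: [0.998, -0.062, -0.001, 0.0]
ft_force: [-8.7, 0.8, 3.5]
opening: -0.0
```

Request:
{"method": "drive_tool", "body": {"increments": [{"gripper":0,"offset":[0.2,-0.025,0],"twist":0}]}}

```text
clock: 8.15
ee_pos: [0.5484, -0.11, 0.0306]
tool_rot: [0.998, -0.061, -0.004, 0.0]
ft_force: [-13.8, 1.4, 7.2]
opening: -0.0
```

Request:
{"method": "drive_tool", "body": {"increments": [{"gripper":0,"offset":[-4,0.5,0],"twist":0},{"gripper":0,"offset":[-4,0.5,1],"twist":0},{"gripper":0,"offset":[-2,0,6],"twist":0},{"gripper":0,"offset":[0,0,6],"twist":0},{"gripper":0,"offset":[0,0,3],"twist":0}]}}

```text
clock: 8.78
ee_pos: [0.4537, -0.1005, 0.1941]
tool_rot: [0.998, -0.061, 0.003, 0.0]
ft_force: [0.6, -0.4, -0.5]
opening: 0.0001
```

Run:
```python
from rig import bot
from h import *
v=np.load("v.npy")
s=bot.sense(); e=s["ee_pos"]; print(s["clock"],e)
p=bot.camera("wrist"); cv2.imwrite("pics/w3.png",p["image"])
for n in("scene","side"):
    p=bot.camera(n)
    L=[]
    for y in(.046,0,-.046): L+=box(v,-.0645,.0655,y-.011,y+.011,.004,.08,(0,255,255))
    h=c2w(v,[[-.072,.098,.086]])[0]
    L+=[(h,c2w(v,[edge(1.8,.17,.086)])[0],(0,0,255))]
    crop(p,f"pics/{n}4.png",*((130,180,180,130) if n=="scene" else (220,190,190,150)),4,L)
```

```text
8.775 [ 0.45368738 -0.1004887   0.19413442]
```

View pics/w3.png

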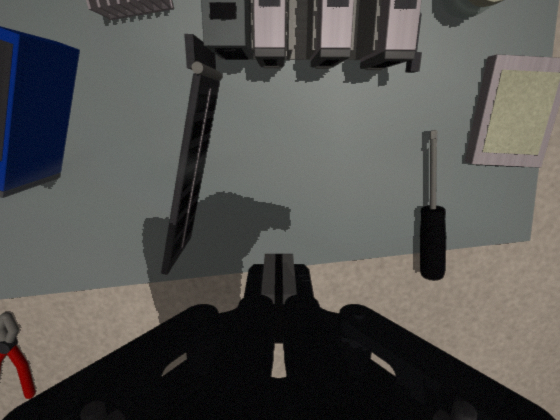

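View pics/scene4.png

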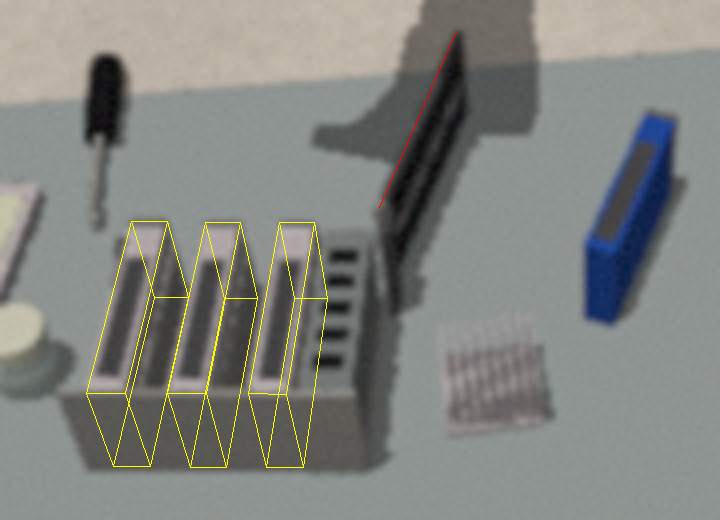

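View pics/side4.png

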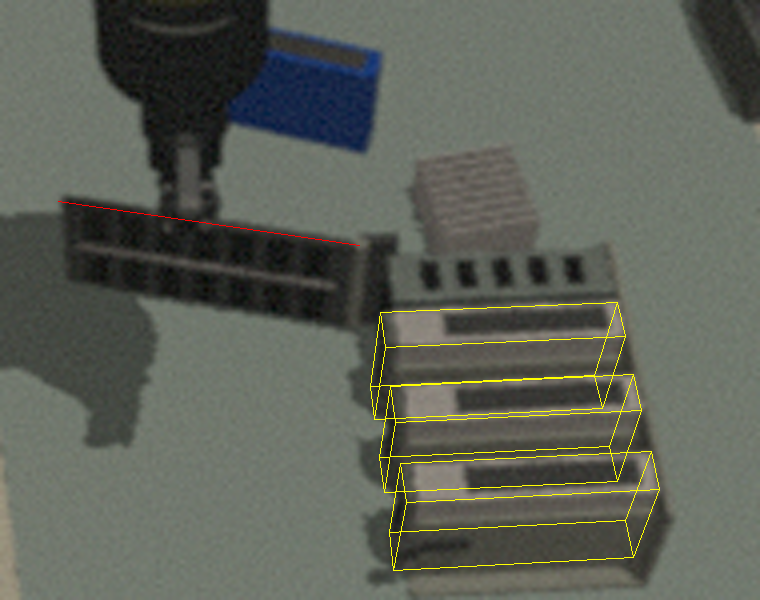

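Run:
```python
from rig import bot
from h import *
v=np.load("v.npy"); l=.12
e=bot.sense()["ee_pos"]
def pos(q,extra=0):
    n=np.array([-np.cos(q),np.sin(q)]); o=.003+max(.0,abs(n[0])*.012+abs(n[1])*.0145)+extra
    o=.003+(.012*abs(n[0])+.0145*abs(n[1]))+extra
    p=np.array(edge(q,l,.06)); p[:2]+=o*n
    return c2w(v,[p])[0]
a=pos(1.8,.032); print("above",a.round(4),"from",e,"delta cm",((a-e)*100).round(2))
prev=a
for q in np.r_[1.8,np.linspace(1.65,0.15,11),.05,0]:
    p=pos(q); print(round(q,2),p.round(3),((p-prev)*100).round(2)[:2]); prev=p
p=bot.camera("scene"); 
for t in((97,228),(105,55)): print("screwdriver",ray(p,np.array(t)/4+[130,180],.01).round(3))
```

```text
above [0.4668 0.0343 0.06  ] from [ 0.45364767 -0.10064992  0.19236842] delta cm [  1.32  13.5  -13.24]
1.8 [0.456 0.004 0.06 ] [-1.11 -3.  ]
1.65 [ 0.448 -0.014  0.06 ] [-0.81 -1.79]
1.5 [ 0.443 -0.031  0.06 ] [-0.51 -1.76]
1.35 [ 0.44  -0.048  0.06 ] [-0.25 -1.66]
1.2 [ 0.44  -0.065  0.06 ] [-0.01 -1.72]
1.05 [ 0.442 -0.082  0.06 ] [ 0.24 -1.74]
0.9 [ 0.448 -0.1    0.06 ] [ 0.51 -1.73]
0.75 [ 0.455 -0.116  0.06 ] [ 0.79 -1.66]
0.6 [ 0.466 -0.132  0.06 ] [ 1.06 -1.55]
0.45 [ 0.479 -0.146  0.06 ] [ 1.32 -1.39]
0.3 [ 0.495 -0.158  0.06 ] [ 1.56 -1.18]
0.15 [ 0.512 -0.167  0.06 ] [ 1.76 -0.93]
0.05 [ 0.525 -0.171  0.06 ] [ 1.26 -0.46]
0.0 [ 0.532 -0.173  0.06 ] [ 0.65 -0.18]
screwdriver [ 0.49 -0.25  0.01]
screwdriver [ 0.315 -0.259  0.01 ]
```

Request:
{"method": "drive_tool", "body": {"increments": [{"gripper":0,"offset":[0.5,5,0],"twist":0},{"gripper":0,"offset":[0.5,5,0],"twist":0},{"gripper":0,"offset":[0.4,3.5,0],"twist":0},{"gripper":0,"offset":[0,0,0],"twist":0}]}}

```text
clock: 9.48
ee_pos: [0.4659, 0.0378, 0.1893]
tool_rot: [0.998, -0.059, -0.001, -0.001]
ft_force: [0.1, -0.6, -0.5]
opening: -0.0003
```

Request:
{"method": "drive_tool", "body": {"increments": [{"gripper":0,"offset":[0,0,-5],"twist":0},{"gripper":0,"offset":[0,0,-5],"twist":0},{"gripper":0,"offset":[0,0,-3.4],"twist":0},{"gripper":0,"offset":[0,0,0],"twist":0}]}}

```text
clock: 9.98
ee_pos: [0.4639, 0.0334, 0.0539]
tool_rot: [0.998, -0.062, -0.003, 0.001]
ft_force: [-0.3, 0.5, 1.4]
opening: 0.0003
```

Run:
```python
from rig import bot
from h import *
p=bot.camera("wrist"); cv2.imwrite("pics/w5.png",p["image"]); print(bot.sense()["ee_pos"])
```

```text
[0.46514395 0.03379767 0.05555481]
```

View pics/w5.png

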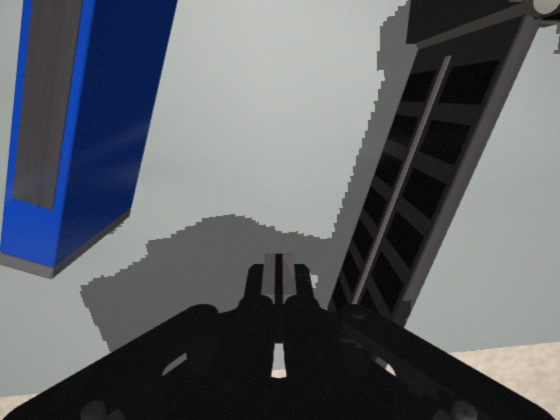

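Fingertips stand on the door's outer side (finger at col 280, door at ~330–400), clear of the blue drive on the left. Now sweep.

Request:
{"method": "drive_tool", "body": {"increments": [{"gripper":0,"offset":[-1,-3,0],"twist":0},{"gripper":0,"offset":[-0.8,-1.8,0],"twist":0},{"gripper":0,"offset":[-0.5,-1.8,0],"twist":0}]}}

```text
clock: 10.4
ee_pos: [0.4441, -0.0323, 0.0582]
tool_rot: [0.998, -0.062, 0.002, 0.0]
ft_force: [1.9, 1.2, -0.4]
opening: -0.0002
```

Request:
{"method": "drive_tool", "body": {"increments": [{"gripper":0,"offset":[-0.25,-1.7,0],"twist":0},{"gripper":0,"offset":[0,-1.7,0],"twist":0},{"gripper":0,"offset":[0.25,-1.7,0],"twist":0},{"gripper":0,"offset":[0.5,-1.7,0],"twist":0}]}}

```text
clock: 10.9
ee_pos: [0.4491, -0.1004, 0.058]
tool_rot: [0.998, -0.062, 0.001, 0.0]
ft_force: [0.4, 0.3, 0.6]
opening: -0.0002
```

Run:
```python
from rig import bot
from h import *
p=bot.camera("wrist"); cv2.imwrite("pics/w6.png",p["image"]); print(bot.sense()["ee_pos"])
```

```text
[ 0.44979353 -0.10303712  0.05776414]
```

View pics/w6.png

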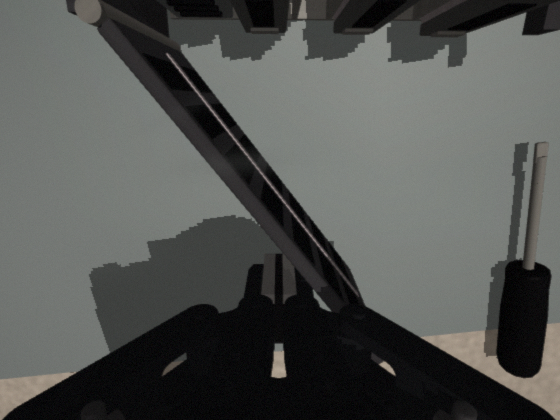

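Request:
{"method": "drive_tool", "body": {"increments": [{"gripper":0,"offset":[0.8,-1.4,0],"twist":0},{"gripper":0,"offset":[1.1,-1.5,0],"twist":0},{"gripper":0,"offset":[1.3,-1.4,0],"twist":0},{"gripper":0,"offset":[1.5,-1.2,0],"twist":0}]}}

```text
clock: 11.45
ee_pos: [0.496, -0.1554, 0.0564]
tool_rot: [0.998, -0.062, -0.0, -0.0]
ft_force: [0.1, 0.8, 0.3]
opening: -0.0
```

Request:
{"method": "drive_tool", "body": {"increments": [{"gripper":0,"offset":[1.4,-0.7,0],"twist":0},{"gripper":0,"offset":[0.9,-0.3,0],"twist":0},{"gripper":0,"offset":[0.4,-0.1,0],"twist":0}]}}

```text
clock: 11.82
ee_pos: [0.5226, -0.1657, 0.0563]
tool_rot: [0.998, -0.062, -0.0, -0.0]
ft_force: [-1.4, -0.2, 0.8]
opening: -0.0001
```

Request:
{"method": "drive_tool", "body": {"increments": [{"gripper":0,"offset":[0.3,-0.04,0],"twist":0}]}}

```text
clock: 11.95
ee_pos: [0.525, -0.1657, 0.0564]
tool_rot: [0.998, -0.061, -0.0, -0.0]
ft_force: [-0.3, -0.2, 0.5]
opening: 0.0001
```

Request:
{"method": "drive_tool", "body": {"increments": [{"gripper":0,"offset":[0.3,-0.04,0],"twist":0}]}}

```text
clock: 12.08
ee_pos: [0.528, -0.166, 0.0566]
tool_rot: [0.998, -0.061, -0.0, -0.0]
ft_force: [-0.6, 0.4, -0.6]
opening: 0.0002
```

Request:
{"method": "drive_tool", "body": {"increments": [{"gripper":0,"offset":[0.2,-0.02,0],"twist":0}]}}

```text
clock: 12.2
ee_pos: [0.5302, -0.1663, 0.0566]
tool_rot: [0.998, -0.061, -0.0, 0.0]
ft_force: [-0.7, 0.6, -0.7]
opening: -0.0002
```

Request:
{"method": "drive_tool", "body": {"increments": [{"gripper":0,"offset":[0.2,-0.02,0],"twist":0}]}}

```text
clock: 12.32
ee_pos: [0.5322, -0.1665, 0.0566]
tool_rot: [0.998, -0.061, -0.0, 0.0]
ft_force: [-0.6, -0.5, 0.1]
opening: -0.0001
```

Request:
{"method": "drive_tool", "body": {"increments": [{"gripper":0,"offset":[0.2,-0.02,0],"twist":0}]}}

```text
clock: 12.45
ee_pos: [0.5327, -0.1666, 0.0564]
tool_rot: [0.998, -0.062, -0.002, -0.0]
ft_force: [-8.0, 1.2, 6.8]
opening: -0.0001
```

Stopped hard at x = 0.5327, about where shut was expected. Hold once, then retreat and look.

Request:
{"method": "drive_tool", "body": {"increments": [{"gripper":0,"offset":[0.1,0,0],"twist":0},{"gripper":0,"offset":[0,0,0],"twist":0},{"gripper":0,"offset":[-3,0.35,0],"twist":0},{"gripper":0,"offset":[-4,0.5,2],"twist":0},{"gripper":0,"offset":[-2,0,6],"twist":0}]}}

```text
clock: 13.08
ee_pos: [0.442, -0.1575, 0.1346]
tool_rot: [0.998, -0.061, -0.003, -0.001]
ft_force: [1.0, -1.1, 0.5]
opening: -0.0002
```

Request:
{"method": "drive_tool", "body": {"increments": [{"gripper":0,"offset":[0,0,6],"twist":0},{"gripper":0,"offset":[0,0,2],"twist":0},{"gripper":0,"offset":[0,0,0],"twist":0}]}}

```text
clock: 13.45
ee_pos: [0.4466, -0.1585, 0.2176]
tool_rot: [0.998, -0.062, 0.002, 0.001]
ft_force: [-0.6, -0.1, -1.5]
opening: -0.0003
```

Run:
```python
from rig import bot
from h import *
v=np.load("v.npy")
s=bot.sense(); print(s["clock"],s["ee_pos"],s["ft_force"])
p=bot.camera("wrist"); cv2.imwrite("pics/w7.png",p["image"])
for n in("scene","side"):
    p=bot.camera(n)
    L=[]
    for y in(.046,0,-.046): L+=box(v,-.0645,.0655,y-.011,y+.011,.004,.08,(0,255,255))
    L+=box(v,-.075,-.069,-.072,.098,.006,.086,(0,0,255))
    crop(p,f"pics/{n}7.png",*((130,180,180,130) if n=="scene" else (220,190,190,150)),4,L)
```

```text
13.45 [ 0.44657695 -0.15853137  0.21756272] [-0.58891657 -0.08671966 -1.51112533]
```

View pics/w7.png

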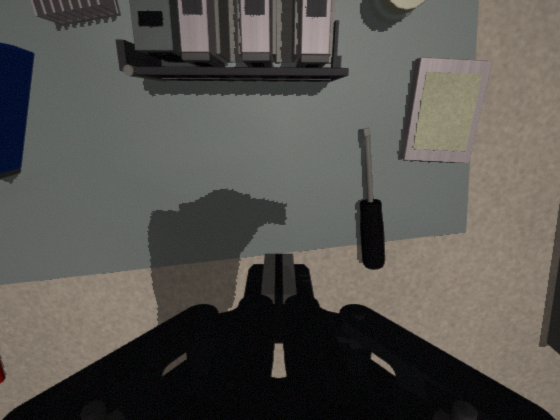

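View pics/scene7.png

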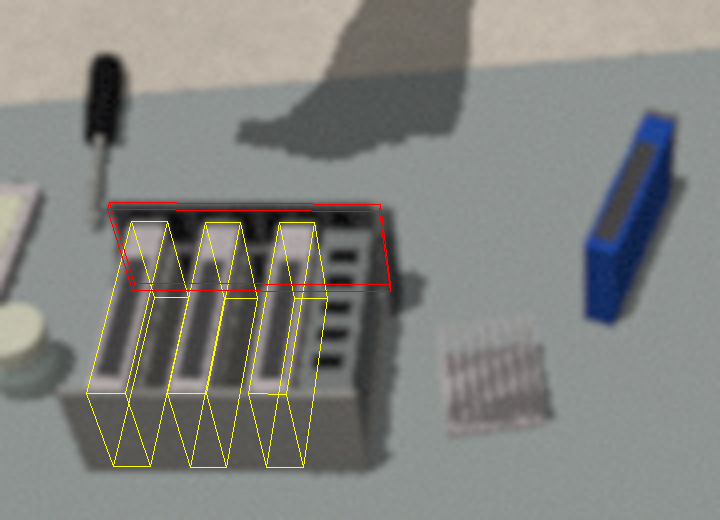

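View pics/side7.png

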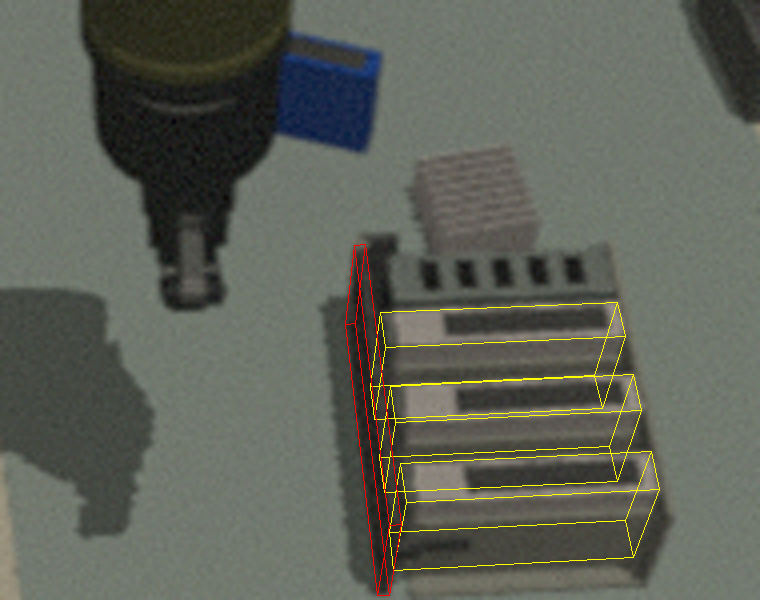

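```bash
python3 -c "
from rig import bot
print(bot.hand_in())"
```

```text
the job is handed in; nothing more can be done
None
```

I pushed the middle and left carriers home with the closed fingertips, while the door stood wide open at about 1.8 rad. Then I swept the door shut from its outer side, backed off, and handed the job in at about 13.5 s; no verdict was reported.

- **Carriers:** both were about 37 mm out at the start and ran onto a hard stop (14–15 N) at matching depths. The pictures then showed all three fronts level and straight.
- **Door:** it ran onto its stop within about 2 mm of the depth expected for shut. In the last pictures it lies parallel to the fronts, matching the shut outline.
- **Other things on the bench:** the heat sink, spare drive, screwdriver, jar and blue look-alike look unmoved in the last pictures. The fan, mug and cutters were outside those crops; the arm's path stayed clear of them.
- **Disagreements:** the cage outline I fitted sat about 2–3 mm off the side picture. The door-edge detector was well off on its second look, so I checked the door angle against the picture instead.

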